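Shut and latch a bench dust extractor after a filter change

ROBOT

A 7-joint arm with a two-finger parallel gripper is mounted at the origin on the work surface. World frame = base frame: x ahead of the robot, y to its left, z up, the work surface at z = 0. Lengths are in m, angles in rad, forces in N, time in s.
With the tool pointing down it reaches from about 0.4 to 0.925 m from the base axis. Payload 5.6 kg.
Tool frame: the origin (TCP) lies at the very end of the fingers, on their centre line; the grasp point (between the pads) lies bot.grip_point_offset behind it (bot.grip_point_offset is the distance from the TCP to the grasp point, in m); z points along the fingers, y is the line along which they close (so a half turn about z gives the same grasp; the last joint's range is limited). The gripper opens to 85 mm and grips with 20 to 120 N. Pads are 22 mm wide; open, the fingers measure 114 mm over their backs; the gripper's body (76 mm by 85 mm) begins 54 mm behind the grasp point. The pads swing forward as they close: fully open they stand 13 mm farther back than shut.
Start: joints at [1.242, 0.468, -0.012, 1.603, 0.006, 1.071, -0.056], TCP at [0.183, -0.624, 0.231] pointing down, gripper open.
Joint ranges: [-2.53, 2.53], [-0.31, 2.02], [-1.57, 1.55], [0.28, 2.44], [-1.29, 4.43], [0.15, 1.84], [-2.92, 2.92]. Speed limits (rad/s): [2.57, 2.57, 3.14, 3.14, 3.14, 3.14, 3.14].

INTERFACE

Orientations are given as a unit quaternion [w, x, y, z].
In Python, from bench import bot gives the robot as it stands.
- The arm moves only by the tool drive_tool, never from a script. Its arguments are lists of equal length, an entry for each row: "gripper": the finger opening in cm, from 0 to 8.54; "travel": the shift along the tool's x, y, z in cm, a list of three; "dr": the turn, a rotation vector about the tool's x, y, z in degrees, a list of three. In form: {"gripper": [gripper, ...], "travel": [[tx, ty, tz], ...], "dr": [[rx, ry, rz], ...]}. A call has 1 to 20 rows; each row shifts and turns the commanded pose from where the row before left it, along the tool's axes as they then stand; what a row does not reach is not made up. A row lasts 1/10 s, in which the tool goes at most 50 mm and 8.59 degrees, less where a joint would pass 70% of its speed; a pose out of reach is approached as far as the arm can. A call is refused whole if a number of a shift passes 5 or a number of a turn 8.59, either way. A call with a gripper value outside its range is refused whole. The fingers move at their own pace and stop on an object; "newtons" is the grip in N (left out, the last holds). Time passes only in rows, so rows that do not move let the fingers close. It gives the time, the measured TCP pose, the force, the opening and the grip force at its end, in the units of the state.
- bot.sense(): the state, without advancing time (a new reading comes with each control period).
- bot.grab_frame(name): name is "scene" or "top" or "wrist"; returns a dict with "image" (400x640x3 uint8, blue, green, red), "fx", "fy", "cx", "cy" (pixels), "pose" (4x4, takes a point from camera to world coordinates); the wrist camera has in their place "mount" (4x4, takes a point from camera to tool coordinates, whose origin is the TCP and whose axes are the flange's). Camera axes: x right, y down, z forward; pixel columns grow to the right and rows downward; lengths in m; the calibration is good to about 2 mm. A picture is of the moment at which its call begins: read the wrist's pose just before it. There is no depth.
- bot.sign_off(): hands the job in; it is judged then, once.
The state is a dict: "time_s": time; "joints": joint angles; "qvel": joint speeds; "joint_torque": joint torques, N m; "position": TCP position; "tool_rot": TCP orientation; "contact_force": force on the tool from outside, world axes, zero at the start; "torque": the same for the moment, N m; "gripper_width": finger opening in m; "gripper_force": force on a finger pad.
Only numpy, scipy, OpenCV 4.12 (cv2) and the standard library are available. Lean on these libraries where they do the work, as an engineer would, in place of code of your own. Each camera call takes 0.05 s, during which the arm holds its last target. There are 200 camera calls.

TASK

The filter has been changed, so shut the dust extractor: swing its lid down onto the rubber seal, lift the wire loop of the draw latch over the lid's keeper and pull the loop down by hand until you feel it bear lightly on the keeper behind its lip. Only then press the lever down over centre until it snaps flat, and leave it latched. Work by feel: never more than about 15 N on the loop or 25 N on the lid or the lever, and leave the other things on the bench where they lie.

Things in the scene. Friction and masses are not known exactly. Their poses are not given: they have to be found in the camera images.
- extractor: Blue sheet-steel bench dust extractor, fixed, 230 deep (x) by 280 wide (y), open rim 107 above the bench; the draw latch is in the middle of its front. Origin: centre of its underside, on the bench. Own axes: -x is the outward normal of the front face (face at x = -115), +y along the front, z up.
- latch_mark (a point): Where the lever's pivot axis (along y) nominally is: the extractor's frame at x = -130, y = 0, z = 95, same axes; 15 out from the front face. The latch stands on packing washers, so the real pivot, and with it lever and loop, lies up to 2 mm further out or in along x.
- lid (a joint): Hinge of the grey lid, on the extractor's back edge: axis along y at x = +115, z = 117 in the extractor's frame. 0 = resting lightly on the rubber seal, positive = opened upward (rad). Friction (2 N m) keeps it at any angle. The latch draws it 3 to 9 mm further down onto the springy seal (about 5 N per mm at the front edge): it then reads -0.012 to -0.04.
- lid_shell: The lid's sheet metal, 230 by 280 by 26 thick, 0.65 kg, with the steel keeper in the middle of its front face. Origin: middle of the hinge axis, turning with the lid; at lid = 0 its axes are the extractor's. Front face at x = -230, underside z = 0, top z = +26.
- keeper_mark (a point): Nominal place of the keeper's arm, fixed on the lid (axes of lid_shell): the arm's top at x = -241, y = 0, z = 12 in lid_shell. The keeper is an upturned hook 20 wide (y): the arm runs from the lid's face out to x = -248; at its end a lip (x = -248 to -245) stands 3 above the arm. It is screwed in slots: its real height is up to 3 mm above or below the mark.
- lever (a joint): Latch lever. 0 = closed, handle flat along the front pointing down; grows as the handle swings outward (1.57 = straight out) and up; stop at 2.3 rad. Stays where left (0.02 N m). With the loop hooked it resists from somewhere between 1.6 and 0.7 rad downward, most near 0.6 (0.1 to 0.45 N m, depending on the keeper's height); below 0.1 to 0.2 it is over centre and snaps home.
- lever_handle: The lever's steel handle, a plate 24 wide (y), 54 long, 3 thick. Origin: on its outer face, 50 from the pivot axis; own z points along the handle towards the pivot, own -x is the normal of the outer face, the face to press on (it looks up when the lever points straight out). That face lies 8 off the pivot axis; the last 8 mm, beyond the origin, flare outward.
- loop (a joint): Hinge of the wire loop on the lever, axis along y, 17 from the lever's pivot axis; at lever = 0 it lies below the pivot, 7 degrees off straight down towards the extractor, and it turns with the lever. The loop's lean from vertical, outward positive, is loop minus lever (rad). Range -0.5 to 2.85. Light friction: it swings along with the lever unless the lip holds it.
- loop_wire: The wire loop, a rigid U of 4 mm steel wire: two parallel sides 38 apart over the outside, 47 long from the loop's hinge axis to the crossbar that joins them. Origin: middle of the crossbar; own y along it, own z along the sides, away from the loop's hinge. Hooked, the crossbar rests on the keeper's arm between lid and lip, its centre 2 above the arm's top.
- old_filter: Bystander: spent panel filter, card frame, 120 by 90 by 26, grey pleats. Origin: centre of its underside.
- brush: Bystander: bench brush, 170 long, lying. Origin: under its middle.
- pliers: Bystander: blue-handled pliers, 145 long, 14 high, lying. Origin: near the middle, on the bench.
- ring_dish: Bystander: white plastic dish, 84 across, 20 high. Origin: centre of its underside.
- ring_blank: Bystander: brass ring blank, 22 across, lying in the dish. Origin: centre of its underside.
- file_block: Bystander: dark wooden block, 90 by 50 by 32, with five needle-file handles standing 30 above it. Origin: centre of its underside.
- oil: Bystander: amber bottle, 42 across, 100 high, standing. Origin: centre of its underside.
- mallet: Bystander: yellow-headed mallet, 175 long, 36 high, lying. Origin: on the bench under the handle.

How it is judged:
By the outcome, as a careful person would: the job done as asked, in the order asked, and still so for the second after the job is handed in, with the robot touching nothing.
It also fails if it takes over 72 s, if anything falls off the work surface, if the arm or the gripper's body presses on something with over 40 N, if the wrist force passes 120 N, or if a joint passes its speed limit or range.

## Working session

There is one attempt and no reset: what is moved stays moved. The work goes in short steps, Python scripts to look and compute and a tool call to move; the robot and the scene stay as the last step left them, time stands still between calls to the robot, and variables do not carry over. Pictures are saved under pics/ and viewed, at most 10 in all, crops included, and the job is handed in when it is done.

Besides the shell and the picture viewer there is one more tool, called after "Emit:" by a JSON object that holds its "fn" and its "kwargs". drive_tool: Moves the arm, as the interface text tells. Its arguments: {"type":"object","properties":{"gripper":{"type":"array","items":{"type":"number"}},"travel":{"type":"array","items":{"type":"array","items":{"type":"number"}}},"dr":{"type":"array","items":{"type":"array","items":{"type":"number"}}},"newtons":{"type":"number"}},"required":["gripper","travel","dr"]}

```bash
ls; mkdir -p pics; python3 - <<'E'
from bench import bot
import cv2,numpy as np
np.set_printoptions(precision=4,suppress=True)
s=bot.sense();print({k:np.round(v,3) for k,v in s.items()},bot.grip_point_offset)
for n in("scene","top"):
    f=bot.grab_frame(n);cv2.imwrite(f"pics/{n}0.png",f["image"]);print(n,f["fx"],f["fy"],f["cx"],f["cy"]);print(f["pose"])
f=bot.grab_frame("wrist");print(f["mount"],f["fx"])
E
```

```text
pics
{'time_s': np.float64(0.0), 'joints': array([ 1.242,  0.468, -0.012,  1.604,  0.006,  1.071, -0.056]), 'qvel': array([-0.   ,  0.002,  0.   , -0.   , -0.   , -0.001,  0.002]), 'joint_torque': array([ -0.   , -53.238,   0.022, -25.13 ,   0.012,   0.008,   0.   ]), 'position': array([ 0.183, -0.623,  0.23 ]), 'tool_rot': array([-0.001,  0.99 ,  0.142, -0.   ]), 'contact_force': array([ 0.066,  0.212, -0.157]), 'torque': array([ 0.025,  0.019, -0.006]), 'gripper_force': np.float64(0.0), 'gripper_width': np.float64(0.086)} 0.0187
scene 372.3252741818617 372.3252741818617 318.57380840070573 201.66512788864563
[[ 0.4894  0.5493 -0.6773  1.256 ]
 [ 0.8718 -0.3259  0.3657 -0.4058]
 [-0.0199 -0.7694 -0.6384  0.7762]
 [ 0.      0.      0.      1.    ]]
top 367.8474910473723 367.8474910473723 322.13102629223795 196.90299405490018
[[ 0.1103 -0.9732  0.2015  0.3342]
 [-0.9939 -0.1084  0.0205 -0.0313]
 [ 0.0019 -0.2026 -0.9793  1.2525]
 [ 0.      0.      0.      1.    ]]
[[ 0.0008 -0.9501 -0.312   0.0795]
 [ 1.      0.0006  0.0007  0.0001]
 [-0.0005 -0.312   0.9501 -0.1423]
 [ 0.      0.      0.      1.    ]] 311.17077553442994
```

View pics/scene0.png

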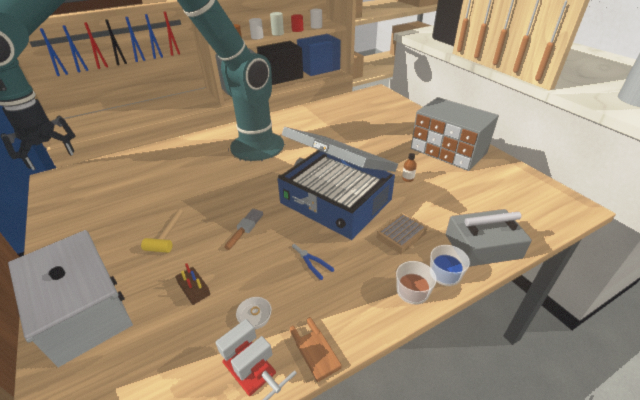

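View pics/top0.png

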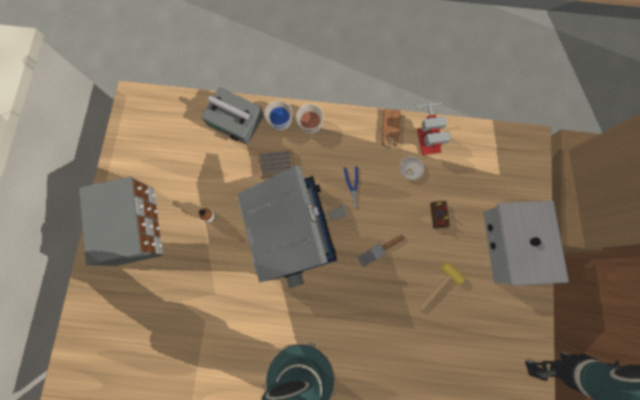

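The scene view shows the extractor open, with its front facing the camera-left side at about (305,205). In the top view the lid is at (290,225) and the front edge and latch face right, near (320,212). I'll zoom in on both.

```bash
python3 - <<'E'
import cv2,numpy as np
a=cv2.imread("pics/scene0.png")[115:245,265:405];b=cv2.imread("pics/top0.png")[155:295,225:365]
a=cv2.resize(a,None,fx=4,fy=4,interpolation=cv2.INTER_CUBIC);b=cv2.resize(b,None,fx=4,fy=4,interpolation=cv2.INTER_CUBIC)
cv2.imwrite("pics/a.png",a);cv2.imwrite("pics/b.png",b)
E
```

```text
(no output)
```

View pics/a.png

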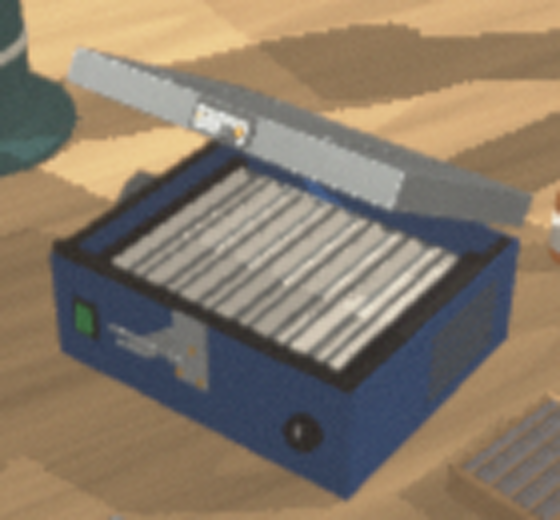

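View pics/b.png

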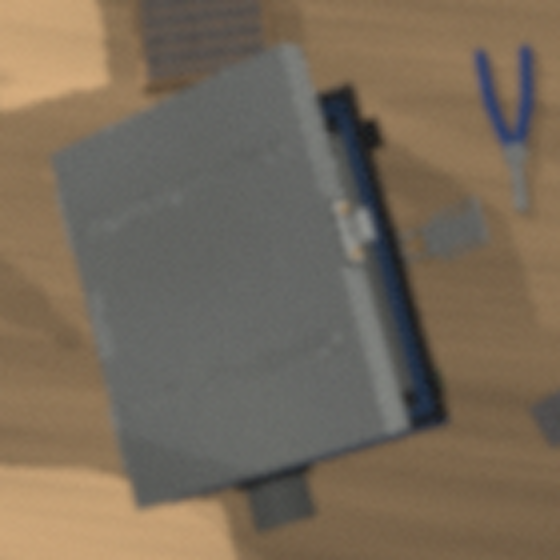

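```bash
cat > geo.py <<'E'
import numpy as np
from scipy.spatial.transform import Rotation as R
def ext2w(p,P): return R.from_euler('z',P[2]).apply(p)+np.array([P[0],P[1],0])
def lid2e(p,th): return R.from_euler('y',th).apply(p)+np.array([.115,0,.117])  # +th: front(-x) goes up
def proj(f,p):
    T=np.linalg.inv(f["pose"]);c=np.atleast_2d(p)@T[:3,:3].T+T[:3,3]
    return np.c_[f["fx"]*c[:,0]/c[:,2]+f["cx"],f["fy"]*c[:,1]/c[:,2]+f["cy"]]
def lookdown_tool(P): pass
E
cat > fit.py <<'E'
from geo import *
from bench import bot
from scipy.optimize import least_squares
S=bot.grab_frame("scene");T=bot.grab_frame("top")
up=lambda a,o:(np.array(a,float)+.5)/4-.5+np.array(o)
# frame, ext(0)/lid(1), point, crop px
D=[(S,0,(-.115,.14,.107),(53,243)),(S,0,(-.115,-.14,.107),(348,390)),(S,0,(-.115,-.14,0),(346,498)),(S,0,(-.115,.14,0),(62,350)),
(S,0,(.115,-.14,.107),(518,240)),
(S,1,(-.23,.14,.026),(80,48)),(S,1,(-.23,.14,0),(68,80)),(S,1,(-.23,-.14,.026),(405,172)),(S,1,(-.23,-.14,0),(393,208)),(S,1,(0,-.14,.026),(532,197)),
(T,0,(-.115,-.14,.107),(352,86)),(T,0,(-.115,.14,.107),(443,420)),
(T,1,(-.23,-.14,.026),(276,52)),(T,1,(-.23,.14,.026),(380,436)),(T,1,(-.23,-.14,0),(301,45)),(T,1,(-.23,.14,0),(410,430)),(T,1,(0,-.14,.026),(53,157)),(T,1,(0,.14,.026),(137,507))]
px=np.array([up(d[3],(265,115) if d[0] is S else (225,155)) for d in D])
def mod(v): return np.array([proj(f,ext2w(lid2e(np.array(p),v[3]) if k else np.array(p),v))[0] for f,k,p,_ in D])
r=least_squares(lambda v:(mod(v)-px).ravel(),[.45,.05,1.4,.6],loss='soft_l1')
np.set_printoptions(precision=3,suppress=True)
print(r.x);print((mod(r.x)-px))
np.save("P.npy",r.x)
print("mark",ext2w(np.array([-.13,0,.095]),r.x),"keeper",ext2w(lid2e(np.array([-.241,0,.012]),r.x[3]),r.x))
# latch points from pixel: top view handle centre (455,230), in plane y=0
E
python3 fit.py
```

```text
[0.463 0.086 1.954 0.557]
[[-0.613  1.302]
 [ 0.719  1.257]
 [-0.19   2.015]
 [ 0.116  1.228]
 [ 1.046 -0.659]
 [-0.565 -1.051]
 [-0.188 -0.384]
 [-0.183 -0.129]
 [-0.701  0.601]
 [ 1.003 -0.63 ]
 [-0.323 -0.502]
 [ 1.014  0.989]
 [ 0.623 -1.717]
 [ 1.484  0.079]
 [-0.422  0.987]
 [-1.128  0.394]
 [-1.775 -0.457]
 [-1.515  1.467]]
mark [ 0.512 -0.034  0.095] keeper [0.494 0.009 0.255]
```

Emit:
{"fn": "drive_tool", "kwargs": {"gripper": [0, 0, 0, 0, 0, 0, 0, 0, 0, 0], "travel": [[0, 0, -2], [0, 0, -2], [0, 0, -2], [0, 0, -2], [0, 0, -1], [0, 0, 0], [0, 0, 0], [0, 0, 0], [0, 0, 0], [0, 0, 0]], "dr": [[0, 0, 8.44], [0, 0, 8.44], [0, 0, 8.44], [0, 0, 8.44], [0, 0, 8.44], [0, 0, 8.44], [0, 0, 8.44], [0, 0, 8.44], [0, 0, 8.44], [0, 0, 8.44]], "newtons": 20}}

```text
time_s: 1.25
position: [0.1832, -0.6235, 0.3211]
tool_rot: [-0.0, 0.827, -0.562, -0.0]
contact_force: [-0.1, -0.5, 0.4]
gripper_width: -0.0
gripper_force: 0.0
```

Emit:
{"fn": "drive_tool", "kwargs": {"gripper": [0, 0, 0, 0, 0, 0, 0, 0, 0, 0, 0, 0, 0, 0], "travel": [[-2.7, -4, 0], [-2.7, -4, 0], [-2.7, -4, 0], [-2.7, -4, 0], [-2.7, -4, 0], [-2.7, -4, 0], [-2.7, -4, 0], [-2.7, -4, 0], [-2.7, -4, 0], [-2.7, -4, 0], [-2.7, -4, 0], [-2.7, -4, 0], [-2.7, -4, 0], [0, 0, 0]], "dr": [[0, 0, 0], [0, 0, 0], [0, 0, 0], [0, 0, 0], [0, 0, 0], [0, 0, 0], [0, 0, 0], [0, 0, 0], [0, 0, 0], [0, 0, 0], [0, 0, 0], [0, 0, 0], [0, 0, 0], [0, 0, 0]]}}

```text
time_s: 2.65
position: [0.5369, -0.096, 0.321]
tool_rot: [-0.002, 0.832, -0.555, -0.0]
contact_force: [-0.9, -0.5, 0.3]
gripper_width: 0.0006
gripper_force: 0.0
```

```bash
cat >> geo.py <<'E'
def wframe(bot,name=None):
    s=bot.sense();f=bot.grab_frame("wrist");q=s["tool_rot"]
    T=np.eye(4);T[:3,:3]=R.from_quat([q[1],q[2],q[3],q[0]]).as_matrix();T[:3,3]=s["position"]
    f=dict(f);f["pose"]=T@f["mount"]
    if name:
        import cv2;cv2.imwrite(name,f["image"])
    return f
E
python3 - <<'E'
from geo import *;from bench import bot
import cv2
s=bot.sense();print(s["joints"].round(2))
f=wframe(bot,"pics/w1.png");P=np.load("P.npy");np.savez("w1.npz",**f)
for p in [(-.13,0,.095),(-.115,.14,.107),(-.115,-.14,.107),(-.115,0,0)]:print(proj(f,ext2w(np.array(p),P)))
E
```

```text
[ 0.23  0.22 -0.13  1.75  0.03  1.18 -2.66]
[[314.5503834  216.62379468]]
[[426.29707311 232.68918216]]
[[202.28435896 230.01854973]]
[[314.63937479 203.10402899]]
```

View pics/w1.png

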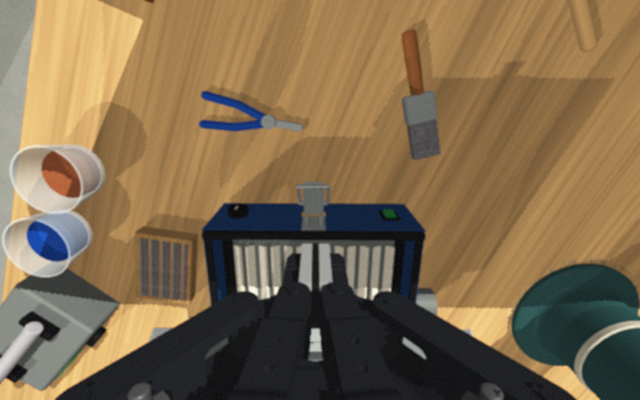

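```bash
python3 - <<'E'
import cv2
a=cv2.imread("pics/w1.png")[170:250,264:364];cv2.imwrite("pics/w1c.png",cv2.resize(a,None,fx=7,fy=7,interpolation=cv2.INTER_CUBIC))
E
```

```text
(no output)
```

View pics/w1c.png

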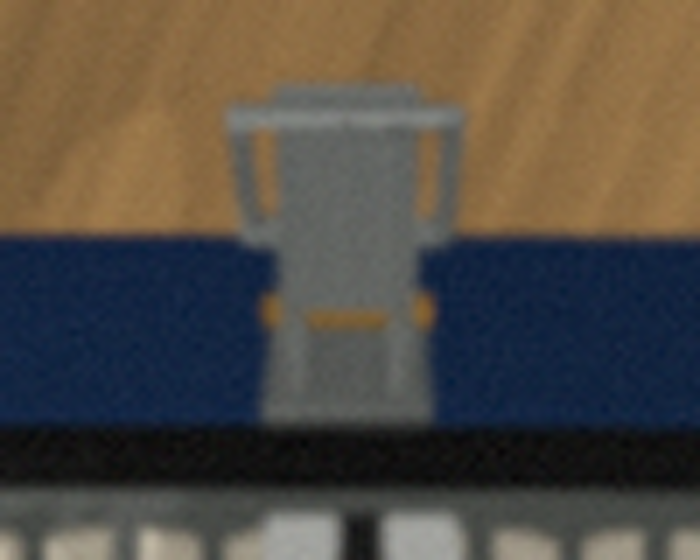

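```bash
cat >> geo.py <<'E'
def latch(phi,lean,dx=0,y=0):
    pv=np.array([-.130+dx,0,.095]);a=phi-np.radians(7)
    h=pv+.017*np.array([-np.sin(a),0,-np.cos(a)])
    c=h+.047*np.array([-np.sin(lean),0,np.cos(lean)])
    u=np.array([-np.sin(phi),0,-np.cos(phi)]);n=np.array([-np.cos(phi),0,np.sin(phi)])
    o=pv+.05*u+.008*n
    return dict(pivot=pv,hinge=h,bar=c,origin=o,end=o+.008*u+.002*n,root=pv+.004*u+.008*n)
E
python3 - <<'E'
from geo import *
f=dict(np.load("w1.npz"));P=np.load("P.npy")
np.set_printoptions(precision=1,suppress=True)
pj=lambda e,y=0:proj(f,ext2w(e+np.array([0,y,0]),P))[0]
for ph in np.arange(1.0,2.31,.1):
    l=latch(ph,0);print("phi %.1f"%ph,"end",pj(l["end"]),"w%.1f"%(pj(l["end"],.012)-pj(l["end"],-.012))[0],"hinge",pj(l["hinge"]),"piv",pj(l["pivot"]))
for ph in (1.7,2.0,2.2):
  for le in np.arange(0,1.7,.2):
    b=latch(ph,le)["bar"];print(ph,"lean %.1f"%le,pj(b),"w%.1f"%(pj(b,.019)-pj(b,-.019))[0])
E
```

```text
phi 1.0 end [315.1 170.8] w18.7 hinge [314.7 204.1] piv [314.6 216.6]
phi 1.1 end [315.1 170.3] w18.9 hinge [314.7 203.7] piv [314.6 216.6]
phi 1.2 end [315.1 170.2] w19.2 hinge [314.7 203.4] piv [314.6 216.6]
phi 1.3 end [315.1 170.6] w19.5 hinge [314.7 203.3] piv [314.6 216.6]
phi 1.4 end [315.1 171.4] w19.8 hinge [314.7 203.3] piv [314.6 216.6]
phi 1.5 end [315.1 172.8] w20.1 hinge [314.7 203.4] piv [314.6 216.6]
phi 1.6 end [315.1 174.7] w20.4 hinge [314.7 203.7] piv [314.6 216.6]
phi 1.7 end [315.1 177.1] w20.7 hinge [314.7 204. ] piv [314.6 216.6]
phi 1.8 end [315.  180.1] w20.9 hinge [314.7 204.6] piv [314.6 216.6]
phi 1.9 end [315.  183.5] w21.2 hinge [314.7 205.2] piv [314.6 216.6]
phi 2.0 end [315.  187.3] w21.4 hinge [314.7 206. ] piv [314.6 216.6]
phi 2.1 end [314.9 191.6] w21.6 hinge [314.7 206.9] piv [314.6 216.6]
phi 2.2 end [314.9 196.2] w21.8 hinge [314.7 207.9] piv [314.6 216.6]
phi 2.3 end [314.8 201.1] w21.9 hinge [314.7 209. ] piv [314.6 216.6]
1.7 lean 0.0 [314.6 218.1] w34.2
1.7 lean 0.2 [314.7 210. ] w34.4
1.7 lean 0.4 [314.8 201.5] w34.4
1.7 lean 0.6 [314.9 193.1] w34.3
1.7 lean 0.8 [315.  185.4] w33.9
1.7 lean 1.0 [315.1 178.7] w33.4
1.7 lean 1.2 [315.1 173.3] w32.8
1.7 lean 1.4 [315.2 169.4] w32.1
1.7 lean 1.6 [315.2 167.1] w31.4
2.0 lean 0.0 [314.6 220.5] w34.7
2.0 lean 0.2 [314.7 212.3] w34.9
2.0 lean 0.4 [314.8 203.6] w34.9
2.0 lean 0.6 [314.9 195.2] w34.7
2.0 lean 0.8 [315.  187.3] w34.4
2.0 lean 1.0 [315.  180.5] w33.9
2.0 lean 1.2 [315.1 175. ] w33.2
2.0 lean 1.4 [315.1 171. ] w32.5
2.0 lean 1.6 [315.2 168.6] w31.8
2.2 lean 0.0 [314.5 222.8] w34.9
2.2 lean 0.2 [314.6 214.5] w35.1
2.2 lean 0.4 [314.8 205.8] w35.2
2.2 lean 0.6 [314.9 197.2] w35.0
2.2 lean 0.8 [314.9 189.3] w34.6
2.2 lean 1.0 [315.  182.4] w34.1
2.2 lean 1.2 [315.1 176.8] w33.5
2.2 lean 1.4 [315.1 172.8] w32.8
2.2 lean 1.6 [315.1 170.3] w32.0
```

The latch is at about (313,205): the lever is near 1.88 rad and the loop lies outward over the handle with a lean of about 0.8. That height already clears the keeper, so I'll close the lid first.

Emit:
{"fn": "drive_tool", "kwargs": {"gripper": [0, 0, 0, 0, 0, 0, 0, 0, 0, 0, 0, 0, 0], "travel": [[0, 0, 0], [0, 0, 0], [0, 0, 0], [0, 0, 0], [-3.84, -2.4, 0], [-3.84, -2.4, 0], [-3.84, -2.4, 0], [0, 0, 0], [0, 0, 3], [0, 0, 2], [0, 0, 1], [0, 0, 1], [0, 0, 1]], "dr": [[0, 0, -8], [0, 0, -8], [0, 0, -8], [0, 0, -8], [0, 0, 0], [0, 0, 0], [0, 0, 0], [0, 0, 0], [0, 0, 0], [0, 0, 0], [0, 0, 0], [0, 0, 0], [0, 0, 0]]}}

```text
time_s: 4.0
position: [0.4865, 0.0169, 0.244]
tool_rot: [0.002, 0.95, -0.311, 0.004]
contact_force: [1.4, -10.5, 14.6]
gripper_width: -0.0001
gripper_force: 7.0
```

```bash
python3 -c "
from bench import bot
s=bot.sense();print(s['joints'].round(2),s['contact_force'].round(1))"
```

```text
[ 0.15  0.19 -0.28  1.97  0.07  0.98 -2.38] [  1.4 -10.5  14.6]
```

Emit:
{"fn": "drive_tool", "kwargs": {"gripper": [0, 0, 0, 0, 0], "travel": [[0, 0, 0], [0, 0, 0.5], [0, 0, 0.5], [0, 0, 0.5], [0, 0, 0.5]], "dr": [[0, 0, 0], [0, 0, 0], [0, 0, 0], [0, 0, 0], [0, 0, 0]]}}

```text
time_s: 4.5
position: [0.4849, 0.0215, 0.2227]
tool_rot: [-0.0, 0.951, -0.31, 0.002]
contact_force: [0.2, -2.1, 7.7]
gripper_width: 0.0003
gripper_force: 3.4
```

Good, 8 N. Continuing.

Emit:
{"fn": "drive_tool", "kwargs": {"gripper": [0, 0, 0, 0, 0, 0, 0, 0, 0, 0], "travel": [[0, 0, 0.6], [0, 0, 0.6], [0, 0, 0.6], [0, 0, 0.6], [0, 0, 0.6], [0, 0, 0.6], [0, 0, 0.6], [0, 0, 0.6], [0, 0, 0.6], [0, 0, 0.6]], "dr": [[0, 0, 0], [0, 0, 0], [0, 0, 0], [0, 0, 0], [0, 0, 0], [0, 0, 0], [0, 0, 0], [0, 0, 0], [0, 0, 0], [0, 0, 0]]}}

```text
time_s: 5.5
position: [0.4855, 0.0205, 0.1626]
tool_rot: [0.0, 0.951, -0.31, 0.002]
contact_force: [1.5, -4.2, 8.7]
gripper_width: -0.0003
gripper_force: 3.7
```

Emit:
{"fn": "drive_tool", "kwargs": {"gripper": [0, 0, 0, 0, 0, 0, 0], "travel": [[0, 0, 0.3], [0, 0, 0.3], [0, 0, 0.3], [0, 0, 0.3], [0, 0, 0.3], [0, 0, 0.2], [0, 0, 0]], "dr": [[0, 0, 0], [0, 0, 0], [0, 0, 0], [0, 0, 0], [0, 0, 0], [0, 0, 0], [0, 0, 0]]}}

```text
time_s: 6.2
position: [0.4852, 0.0207, 0.1453]
tool_rot: [0.0, 0.951, -0.31, 0.002]
contact_force: [1.9, -3.2, 4.7]
gripper_width: -0.0001
gripper_force: 2.3
```

Emit:
{"fn": "drive_tool", "kwargs": {"gripper": [0, 0, 0, 0, 0], "travel": [[0, 0, 0.1], [0, 0, 0.1], [0, 0, 0.1], [0, 0, 0.1], [0, 0, 0]], "dr": [[0, 0, 0], [0, 0, 0], [0, 0, 0], [0, 0, 0], [0, 0, 0]]}}

```text
time_s: 6.7
position: [0.4854, 0.0203, 0.142]
tool_rot: [0.0, 0.951, -0.31, 0.002]
contact_force: [0.5, -5.4, 10.5]
gripper_width: 0.0001
gripper_force: 5.4
```

Emit:
{"fn": "drive_tool", "kwargs": {"gripper": [0, 0, 0], "travel": [[0, 0, 0.1], [0, 0, 0.1], [0, 0, 0]], "dr": [[0, 0, 0], [0, 0, 0], [0, 0, 0]]}}

```text
time_s: 7.0
position: [0.4855, 0.0202, 0.1409]
tool_rot: [0.0, 0.951, -0.31, 0.002]
contact_force: [-2.1, -7.4, 18.5]
gripper_width: 0.0002
gripper_force: 9.5
```

Emit:
{"fn": "drive_tool", "kwargs": {"gripper": [0, 0, 0, 0, 0, 0, 0, 0, 0], "travel": [[0, 0, -2], [0, 0, -4], [0, 0, -4], [3.6, 2.25, 0], [3.6, 2.25, 0], [3.6, 2.25, 0], [0, 0, 0], [0, 0, 0], [0, 0, 0]], "dr": [[0, 0, 0], [0, 0, 0], [0, 0, 0], [0, 0, 0], [0, 0, 0], [0, 0, 8], [0, 0, 8], [0, 0, 8], [0, 0, 8]]}}

```text
time_s: 7.9
position: [0.5306, -0.0963, 0.2379]
tool_rot: [0.0, 0.827, -0.562, -0.001]
contact_force: [0.5, 0.8, 0.1]
gripper_width: -0.0
gripper_force: 0.0
```

```bash
python3 - <<'E'
from geo import *;from bench import bot
import cv2
s=bot.sense();print(s["joints"].round(2),s["position"],s["contact_force"].round(1))
f=wframe(bot,"pics/w2.png");P=np.load("P.npy");np.savez("w2.npz",**f)
cv2.imwrite("pics/w2c.png",cv2.resize(f["image"][150:290,210:430],None,fx=3.6,fy=3.6,interpolation=cv2.INTER_CUBIC))
t=bot.grab_frame("scene");cv2.imwrite("pics/s2.png",t["image"])
E
```

```text
[ 0.22  0.28 -0.12  1.86  0.04  1.   -2.68] [ 0.53061521 -0.09628501  0.23786654] [0.5 0.8 0.1]
```

View pics/w2c.png

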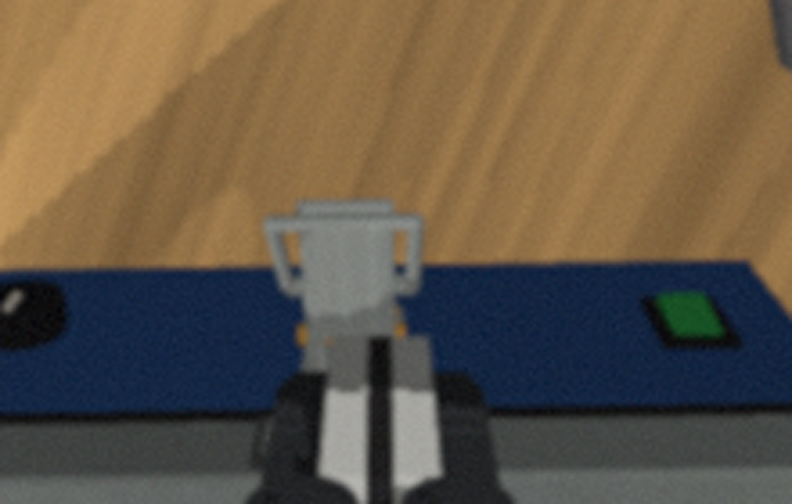

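```bash
cat > pr2.py <<'E'
from geo import *
f=dict(np.load("w2.npz"));P=np.load("P.npy")
np.set_printoptions(precision=1,suppress=True)
def cr(e):return (proj(f,ext2w(np.array(e),P))[0]-[210,150]+.5)*3.6
print("bar",[cr(latch(1.88,.8)["bar"]+np.array([0,y,0])) for y in(-.019,.019)])
print("end",[cr(latch(1.88,.8)["end"]+np.array([0,y,0])) for y in(-.012,.012)])
print("lid top",[cr((-.115,y,.143)) for y in(-.1,.1)],"lid bot",[cr((-.115,y,.117)) for y in(-.1,.1)])
print("bottom",[cr((-.115,y,0)) for y in(-.1,.1,.14)], "rimcorner")
E
python3 pr2.py
```

```text
bar [array([273.8, 223.8]), array([433.7, 222.8])]
end [array([305.3, 204.1]), array([403.5, 203.5])]
lid top [array([-50.9, 492.7]), array([763.7, 487.8])] lid bot [array([-15.6, 436.1]), array([731.9, 431.6])]
bottom [array([ 91. , 265.6]), array([636.2, 262.3]), array([745.3, 261.6])] rimcorner
```

The lid is closed, and the loop and handle are seen at about crop (345,218), roughly 2 mm off the fit in y. Next I'll find the lid's front face by touch, beside the latch.

```bash
cat >> geo.py <<'E'
def w2e(p,P): return R.from_euler('z',-P[2]).apply(np.asarray(p)-np.array([P[0],P[1],0]))
def st():
    from bench import bot
    P=np.load("P2.npy");s=bot.sense();q=s["tool_rot"];Rm=R.from_quat([q[1],q[2],q[3],q[0]])
    Re=R.from_euler('z',-P[2])
    e=w2e(s["position"],P);F=Re.apply(s["contact_force"])
    Rt=(Re*Rm).as_matrix()
    print("t",s["time_s"].__round__(2),"ext mm",(e*1e3).round(1),"F",F.round(1),"j",s["joints"].round(2));print("tool axes in ext (cols)",Rt.round(3).tolist())
    return e,Rt
E
python3 - <<'E'
from geo import *
P=np.load("P.npy");P[2]=1.963;d=R.from_euler('z',P[2]).apply([0,-.0008,0]);P[:2]+=d[:2];np.save("P2.npy",P)
st()
E
```

```text
t 8.0 ext mm [-194.1    7.9  238. ] F [-0.7  0.1  0.2] j [ 0.22  0.28 -0.12  1.86  0.04  1.   -2.68]
tool axes in ext (cols) [[-1.0, 0.01, 0.0], [0.01, 1.0, 0.001], [-0.0, 0.001, -1.0]]
```

Emit:
{"fn": "drive_tool", "kwargs": {"gripper": [0, 0, 0, 0, 0, 0, 0, 0, 0, 0], "travel": [[0, 4.2, 0], [-3, 0, 3], [-2, 0, 4], [0, 0, 4], [0, 0, 0], [-0.3, 0, 0], [-0.3, 0, 0], [-0.3, 0, 0], [-0.2, 0, 0], [0, 0, 0]], "dr": [[0, 0, -0.6], [0, 0, 0], [0, 0, 0], [0, 0, 0], [0, 0, 0], [0, 0, 0], [0, 0, 0], [0, 0, 0], [0, 0, 0], [0, 0, 0]]}}

```text
time_s: 9.0
position: [0.469, -0.0549, 0.1291]
tool_rot: [-0.0, 0.832, -0.555, 0.001]
contact_force: [-0.5, -1.3, -0.5]
gripper_width: -0.0003
gripper_force: 0.0
```

```bash
python3 -c "from geo import *;st()"
```

```text
t 9.0 ext mm [-132.6   49.2  129.1] F [-1.   1.  -0.5] j [ 0.17  0.33 -0.14  2.11  0.07  0.71 -2.77]
tool axes in ext (cols) [[-1.0, -0.002, -0.001], [-0.002, 1.0, -0.001], [0.001, -0.001, -1.0]]
```

Emit:
{"fn": "drive_tool", "kwargs": {"gripper": [0, 0, 0, 0], "travel": [[-0.2, 0, 0], [-0.2, 0, 0], [-0.1, 0, 0], [0, 0, 0]], "dr": [[0, 0, 0], [0, 0, 0], [0, 0, 0], [0, 0, 0]]}}

```text
time_s: 9.4
position: [0.4672, -0.0515, 0.1285]
tool_rot: [0.0, 0.832, -0.555, 0.001]
contact_force: [0.6, -4.3, 2.3]
gripper_width: 0.0001
gripper_force: 2.4
```

```bash
python3 -c "from geo import *;st()"
```

```text
t 9.4 ext mm [-128.8   49.6  128.5] F [-4.2  1.1  2.3] j [ 0.16  0.32 -0.14  2.11  0.07  0.71 -2.78]
tool axes in ext (cols) [[-1.0, -0.001, -0.002], [-0.001, 1.0, -0.001], [0.002, -0.001, -1.0]]
```

```bash
python3 - <<'E'
from geo import *
P=np.load("P2.npy");d=R.from_euler('z',P[2]).apply([-.0029,0,0]);P[:2]+=d[:2];np.save("P2.npy",P);print(P);st()
E
```

```text
[0.46491521 0.08375317 1.963      0.55742772]
t 9.4 ext mm [-125.9   49.6  128.5] F [-4.2  1.1  2.3] j [ 0.16  0.32 -0.14  2.11  0.07  0.71 -2.78]
tool axes in ext (cols) [[-1.0, -0.001, -0.002], [-0.001, 1.0, -0.001], [0.002, -0.001, -1.0]]
```

Emit:
{"fn": "drive_tool", "kwargs": {"gripper": [0, 0, 0, 0, 0, 0, 0, 0], "travel": [[2.5, 0, 0], [0, 0, -4], [2.9, -2.45, 0], [3, -2.5, 0], [0, 0, 0], [0, 0, 2], [0, 0, 2.1], [0, 0, 0]], "dr": [[0, 0, 0], [0, 0, 0], [0, 0, 0], [0, 0, 0], [0, 0, 0], [0, 0, 0], [0, 0, 0], [0, 0, 0]]}}

```text
time_s: 10.2
position: [0.5417, -0.1078, 0.1244]
tool_rot: [0.001, 0.832, -0.555, -0.003]
contact_force: [0.8, 1.0, 0.7]
gripper_width: 0.0001
gripper_force: 0.0
```

```bash
python3 - <<'E'
from geo import *;from bench import bot
import cv2
st()
f=wframe(bot,"pics/w3.png")
t=bot.grab_frame("scene")["image"]
a=cv2.resize(f["image"][150:290,210:430],None,fx=3.6,fy=3.6,interpolation=cv2.INTER_CUBIC)
b=cv2.resize(t[140:240,270:400],None,fx=3,fy=3,interpolation=cv2.INTER_CUBIC)
cv2.imwrite("pics/w3c.png",a);cv2.imwrite("pics/s3.png",b)
E
```

```text
t 10.2 ext mm [-206.4    2.3  124.4] F [ 0.6 -1.1  0.7] j [ 0.23  0.45 -0.11  1.92  0.07  0.78 -2.67]
tool axes in ext (cols) [[-1.0, -0.002, 0.004], [-0.002, 1.0, 0.006], [-0.004, 0.006, -1.0]]
```

View pics/w3c.png

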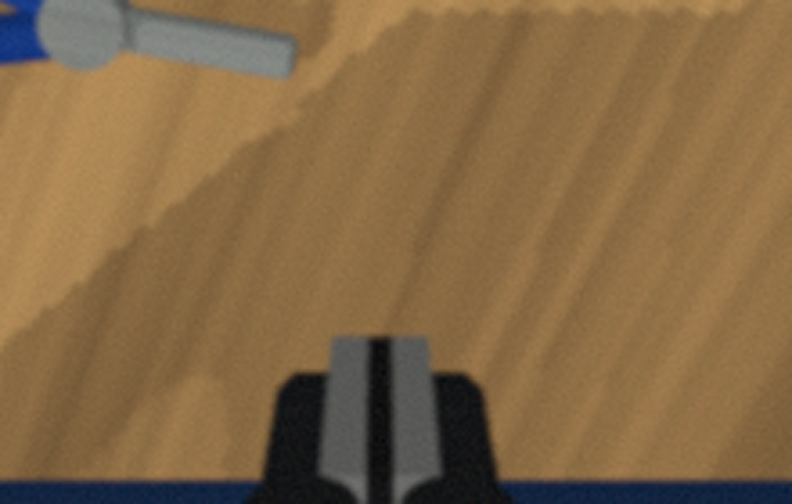

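Emit:
{"fn": "drive_tool", "kwargs": {"gripper": [0, 0, 0, 0, 0, 0, 0], "travel": [[0, -0.2, -0.3], [-0.5, 0, 0], [-0.5, 0, 0], [-0.5, 0, 0], [-0.5, 0, 0], [-0.5, 0, 0], [0, 0, 0]], "dr": [[0, 0, 0], [0, 0, 0], [0, 0, 0], [0, 0, 0], [0, 0, 0], [0, 0, 0], [0, 0, 0]]}}

```text
time_s: 11.0
position: [0.5365, -0.0842, 0.1303]
tool_rot: [-0.0, 0.832, -0.555, -0.0]
contact_force: [-0.1, 0.5, 0.2]
gripper_width: -0.0001
gripper_force: 0.0
```

```bash
python3 -c "from geo import *;st()"
```

```text
t 11.0 ext mm [-182.6   -2.   130.3] F [ 0.5 -0.   0.2] j [ 0.19  0.43 -0.12  1.94  0.07  0.78 -2.72]
tool axes in ext (cols) [[-1.0, -0.003, 0.0], [-0.003, 1.0, 0.0], [-0.0, 0.0, -1.0]]
```

Emit:
{"fn": "drive_tool", "kwargs": {"gripper": [0, 0, 0, 0, 0, 0], "travel": [[-0.5, 0.1, 0], [-0.5, 0, 0], [-0.5, 0, -0.3], [-0.5, 0, -0.4], [0, 0, 0], [0, 0, 0]], "dr": [[0, 0, 0], [0, 0, 0], [0, 0, 0], [0, 0, 0], [0, 0, 0], [0, 0, 0]]}}

```text
time_s: 11.6
position: [0.5284, -0.067, 0.1376]
tool_rot: [-0.0, 0.832, -0.555, 0.0]
contact_force: [0.3, 0.3, 0.7]
gripper_width: -0.0001
gripper_force: 0.0
```

```bash
python3 - <<'E'
from geo import *;from bench import bot
import cv2
st()
t=bot.grab_frame("scene")["image"]
b=cv2.resize(t[130:240,260:400],None,fx=5.5,fy=5.5,interpolation=cv2.INTER_CUBIC)
cv2.imwrite("pics/s4.png",b)
E
```

```text
t 11.6 ext mm [-163.6   -1.1  137.6] F [ 0.2 -0.4  0.7] j [ 0.17  0.4  -0.13  1.96  0.07  0.78 -2.75]
tool axes in ext (cols) [[-1.0, -0.002, -0.0], [-0.002, 1.0, -0.0], [0.0, -0.0, -1.0]]
```

View pics/s4.png

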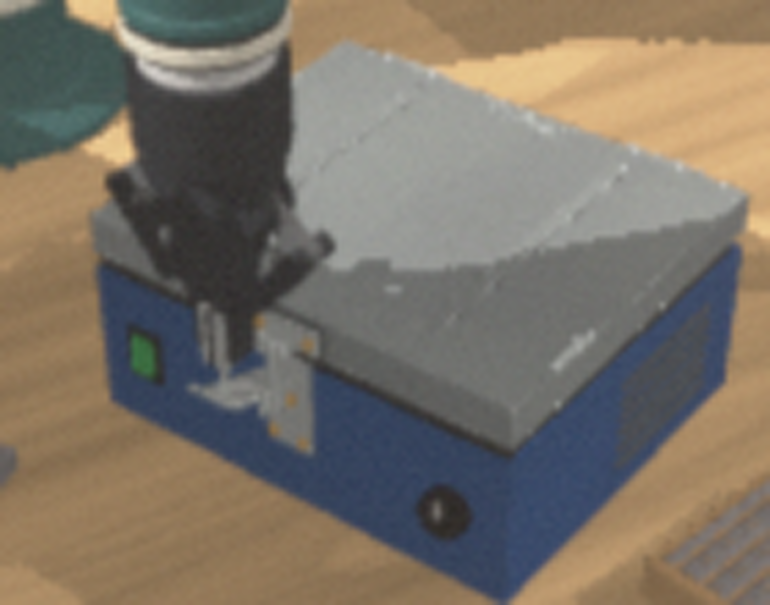

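The loop seems to be standing near vertical against the finger, at about crop (210,340). The lid is shut and the handle points outward at about (230,395). I'll push the loop over the lip.

Emit:
{"fn": "drive_tool", "kwargs": {"gripper": [0, 0, 0, 0, 0, 0, 0, 0], "travel": [[-0.5, 0.1, -0.3], [-0.5, 0, 0], [-0.5, 0, 0], [-0.5, 0, 0], [-0.4, 0, 0], [-0.4, 0, 0], [-0.2, 0, 0], [0, 0, 0]], "dr": [[0, 0, 0], [0, 0, 0], [0, 0, 0], [0, 0, 0], [0, 0, 0], [0, 0, 0], [0, 0, 0], [0, 0, 0]]}}

```text
time_s: 12.45
position: [0.5157, -0.0394, 0.1402]
tool_rot: [0.0, 0.832, -0.555, -0.0]
contact_force: [-0.2, -1.0, 0.7]
gripper_width: -0.0001
gripper_force: 0.0
```

```bash
python3 -c "from geo import *;st()"
```

```text
t 12.45 ext mm [-1.333e+02  1.000e-01  1.402e+02] F [-0.9  0.6  0.7] j [ 0.13  0.37 -0.14  2.    0.07  0.78 -2.8 ]
tool axes in ext (cols) [[-1.0, -0.002, 0.0], [-0.002, 1.0, 0.0], [-0.0, 0.0, -1.0]]
```

Emit:
{"fn": "drive_tool", "kwargs": {"gripper": [0, 0, 0, 0, 0, 0, 0], "travel": [[0, 0, -0.4], [-0.3, 0, 0], [-0.3, 0, 0], [0, 0, 0], [0, 0, 0.3], [0, 0, 0.2], [0, 0, 0]], "dr": [[0, 0, 0], [0, 0, 0], [0, 0, 0], [0, 0, 0], [0, 0, 0], [0, 0, 0], [0, 0, 0]]}}

```text
time_s: 13.15
position: [0.5134, -0.0343, 0.1389]
tool_rot: [0.0, 0.832, -0.555, -0.0]
contact_force: [-0.5, 0.2, 0.2]
gripper_width: -0.0003
gripper_force: 0.0
```

```bash
python3 -c "from geo import *;st()"
```

```text
t 13.15 ext mm [-127.6    0.3  138.9] F [0.4 0.4 0.2] j [ 0.12  0.37 -0.14  2.    0.07  0.77 -2.81]
tool axes in ext (cols) [[-1.0, -0.002, 0.0], [-0.002, 1.0, 0.001], [-0.0, 0.001, -1.0]]
```

Emit:
{"fn": "drive_tool", "kwargs": {"gripper": [0, 0, 0, 0], "travel": [[0, 0, 0.1], [0, 0, 0.1], [0, 0, 0.1], [0, 0, 0]], "dr": [[0, 0, 0], [0, 0, 0], [0, 0, 0], [0, 0, 0]]}}

```text
time_s: 13.55
position: [0.5134, -0.0343, 0.1361]
tool_rot: [0.0, 0.832, -0.555, -0.0]
contact_force: [-0.1, -0.3, 0.7]
gripper_width: -0.0005
gripper_force: 0.0
```

```bash
python3 -c "from geo import *;st()"
```

```text
t 13.55 ext mm [-127.6    0.3  136.1] F [-0.2  0.3  0.7] j [ 0.12  0.38 -0.14  2.    0.07  0.77 -2.81]
tool axes in ext (cols) [[-1.0, -0.002, 0.0], [-0.002, 1.0, 0.0], [-0.0, 0.0, -1.0]]
```

Emit:
{"fn": "drive_tool", "kwargs": {"gripper": [0, 0, 0, 0], "travel": [[0, 0, 0.1], [0, 0, 0.1], [0, 0, 0.1], [0, 0, 0]], "dr": [[0, 0, 0], [0, 0, 0], [0, 0, 0], [0, 0, 0]]}}

```text
time_s: 13.95
position: [0.5135, -0.0343, 0.1331]
tool_rot: [0.0, 0.832, -0.555, -0.0]
contact_force: [0.2, 0.5, 0.6]
gripper_width: 0.0
gripper_force: 0.1
```

```bash
python3 -c "from geo import *;st()"
```

```text
t 13.95 ext mm [-127.6    0.2  133.1] F [ 0.4 -0.4  0.6] j [ 0.12  0.38 -0.14  2.01  0.07  0.76 -2.81]
tool axes in ext (cols) [[-1.0, -0.002, 0.0], [-0.002, 1.0, 0.0], [-0.0, 0.0, -1.0]]
```

Emit:
{"fn": "drive_tool", "kwargs": {"gripper": [0, 0, 0, 0], "travel": [[0, 0, 0.1], [0, 0, 0.1], [0, 0, 0.1], [0, 0, 0]], "dr": [[0, 0, 0], [0, 0, 0], [0, 0, 0], [0, 0, 0]]}}

```text
time_s: 14.35
position: [0.5136, -0.0342, 0.1306]
tool_rot: [0.0, 0.832, -0.555, 0.0]
contact_force: [-1.1, 0.8, 4.4]
gripper_width: 0.0
gripper_force: 2.3
```

```bash
python3 -c "from geo import *;st()"
```

```text
t 14.35 ext mm [-1.276e+02  1.000e-01  1.306e+02] F [1.2 0.6 4.4] j [ 0.11  0.39 -0.14  2.01  0.07  0.75 -2.81]
tool axes in ext (cols) [[-1.0, -0.002, -0.0], [-0.002, 1.0, -0.0], [0.0, -0.0, -1.0]]
```

Emit:
{"fn": "drive_tool", "kwargs": {"gripper": [0, 0, 0, 0, 0, 0, 0, 0, 0], "travel": [[0, 0, 0.1], [0, 0, 0], [0, 0, -1], [0, 0, -2], [0, 0, -3], [2, 3, -2], [2, 3, 0], [0, 0, 0], [0, 0, 0]], "dr": [[0, 0, 0], [0, 0, 0], [0, 0, 0], [0, 0, 0], [0, 0, 0], [0, 0, 0], [0, 0, 0], [0, 0, 0], [0, 0, 0]]}}

```text
time_s: 15.25
position: [0.4734, -0.0948, 0.2097]
tool_rot: [-0.0, 0.831, -0.556, 0.0]
contact_force: [0.5, 0.6, -0.4]
gripper_width: 0.0001
gripper_force: 0.0
```

```bash
python3 - <<'E'
from geo import *;from bench import bot
import cv2
e,_=st();P=np.load("P2.npy")
f=wframe(bot,"pics/w5.png");np.savez("w5.npz",**f)
s=bot.grab_frame("scene");t=s["image"]
K=proj(f,ext2w(np.array([-.135,0,.12]),P))[0];print(K)
x,y=(K-[50,40]).astype(int);y=max(0,min(y,310));x=max(0,min(x,540))
a=cv2.resize(f["image"][y:y+90,x:x+100],None,fx=4.4,fy=4.4,interpolation=cv2.INTER_CUBIC)
K=proj(s,ext2w(np.array([-.135,0,.12]),P))[0].astype(int)
b=cv2.resize(t[K[1]-25:K[1]+25,K[0]-22:K[0]+22],None,fx=8,fy=8,interpolation=cv2.INTER_CUBIC)
H=max(a.shape[0],b.shape[0]);o=np.zeros((H,a.shape[1]+b.shape[1],3),np.uint8);o[:a.shape[0],:a.shape[1]]=a;o[:b.shape[0],a.shape[1]:]=b
cv2.imwrite("pics/c5.png",o);print(o.shape,(x,y),K)
E
```

```text
t 15.25 ext mm [-168.3   60.4  209.7] F [ 0.4 -0.7 -0.4] j [ 0.23  0.22 -0.12  2.02  0.03  0.91 -2.65]
tool axes in ext (cols) [[-1.0, 0.0, -0.0], [0.0, 1.0, -0.001], [0.0, -0.001, -1.0]]
[240.81786355 240.9491411 ]
(400, 792, 3) (np.int64(190), np.int64(200)) [307 194]
```

View pics/c5.png

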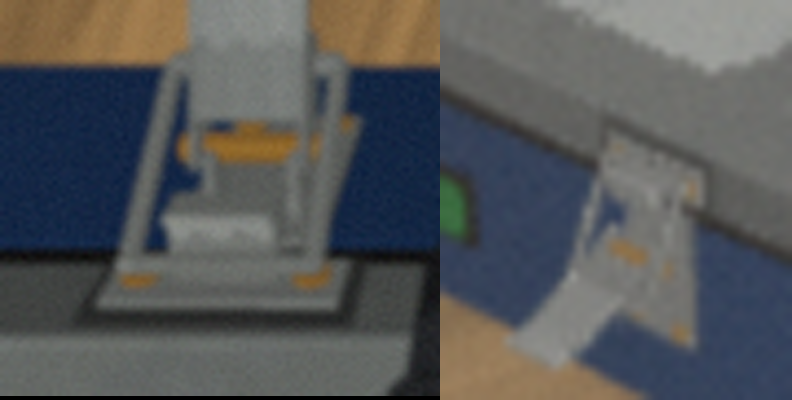

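The composite shows the crossbar seated behind the keeper's lip at left (230,267), with the lever drawn down to about 1.2 rad. So the loop is hooked and was felt to bear at about 4 to 5 N. Next I'll tilt the tool for the lever.

Emit:
{"fn": "drive_tool", "kwargs": {"gripper": [0, 0, 0, 0, 0, 0, 0, 0, 0, 0], "travel": [[3, -3, 0], [3, -3, 0], [0, 0, 0], [0, 0, 0], [0, 0, 0], [0, 0, 0], [0, 0, 0], [0, 0, 0], [0, 0, 0], [0, 0, 0]], "dr": [[0, 0, 0], [0, 0, 0], [0, -7.5, 0], [0, -7.5, 0], [0, -7.5, 0], [0, -7.5, 0], [0, -7.5, 0], [0, -7.5, 0], [0, 0, 0], [0, 0, 0]]}}

```text
time_s: 16.35
position: [0.5521, -0.1258, 0.208]
tool_rot: [-0.212, 0.769, -0.513, -0.319]
contact_force: [0.1, 1.0, 0.7]
gripper_width: -0.0001
gripper_force: 0.0
```

```bash
cat > path.py <<'E'
from geo import *
e,Rt=st()
for phi,s in [(1.5,.038),(1.3,.038),(1.2,.04),(1.0,.042),(.8,.044),(.6,.046),(.4,.046),(.2,.046),(0.05,.046),(-.05,.046)]:
    u=np.array([-np.sin(phi),0,-np.cos(phi)]);n=np.array([-np.cos(phi),0,np.sin(phi)])
    t=np.array([-.13,0,.095])+s*u+(.008+.011*abs(np.sin(phi-np.pi/4)))*n
    print(phi,(t*1e3).round(1),"tool shift cm from now",(Rt.T@(t-e)*100).round(2))
E
python3 path.py
```

```text
t 16.35 ext mm [-226.9   -0.5  208. ] F [ 0.9 -0.5  0.7] j [ 0.56  0.71 -0.19  1.49 -0.41  1.55 -2.24]
tool axes in ext (cols) [[-0.707, -0.003, 0.707], [-0.001, 1.0, 0.002], [-0.707, 0.001, -0.707]]
1.5 [-169.     0.   107.5] tool shift cm from now [ 3.01  0.02 11.21]
1.3 [-170.2    0.    97.8] tool shift cm from now [ 3.79  0.02 11.81]
1.2 [-171.8    0.    92.1] tool shift cm from now [ 4.3   0.02 12.1 ]
1.0 [-170.9    0.    81. ] tool shift cm from now [ 5.02  0.02 12.94]
0.8 [-167.2    0.    70.2] tool shift cm from now [ 5.53  0.02 13.97]
0.6 [-164.2    0.    62.7] tool shift cm from now [ 5.85  0.02 14.71]
0.4 [-159.1    0.    57.4] tool shift cm from now [ 5.86  0.02 15.45]
0.2 [-152.9    0.    52.7] tool shift cm from now [5.750e+00 1.000e-02 1.621e+01]
0.05 [-147.7    0.    49.8] tool shift cm from now [5.580e+00 1.000e-02 1.679e+01]
-0.05 [-143.8    0.    48.2] tool shift cm from now [5.430e+00 1.000e-02 1.717e+01]
```

Emit:
{"fn": "drive_tool", "kwargs": {"gripper": [0, 0, 0, 0, 0, 0, 0, 0], "travel": [[1, 0, 3], [1, 0, 3], [1, 0, 3], [0, 0, 1], [0, 0, 0.6], [0.4, 0, 0.4], [0.4, 0, 0.4], [0, 0, 0]], "dr": [[0, 0, 0], [0, 0, 0], [0, 0, 0], [0, 0, 0], [0, 0, 0], [0, 0, 0], [0, 0, 0], [0, 0, 0]]}}

```text
time_s: 17.15
position: [0.5316, -0.0777, 0.1017]
tool_rot: [-0.212, 0.768, -0.513, -0.318]
contact_force: [-0.5, -0.6, -0.2]
gripper_width: -0.0
gripper_force: 0.0
```

```bash
python3 path.py
```

```text
t 17.15 ext mm [-1.747e+02  1.000e-01  1.017e+02] F [-0.3  0.7 -0.2] j [ 0.52  0.79 -0.21  1.63 -0.42  1.32 -2.18]
tool axes in ext (cols) [[-0.708, -0.001, 0.706], [-0.001, 1.0, 0.001], [-0.706, -0.0, -0.708]]
1.5 [-169.     0.   107.5] tool shift cm from now [-0.81 -0.01 -0.  ]
1.3 [-170.2    0.    97.8] tool shift cm from now [-0.04 -0.01  0.6 ]
1.2 [-171.8    0.    92.1] tool shift cm from now [ 0.48 -0.01  0.89]
1.0 [-170.9    0.    81. ] tool shift cm from now [ 1.2  -0.01  1.73]
0.8 [-167.2    0.    70.2] tool shift cm from now [ 1.7  -0.01  2.76]
0.6 [-164.2    0.    62.7] tool shift cm from now [ 2.02 -0.01  3.5 ]
0.4 [-159.1    0.    57.4] tool shift cm from now [ 2.03 -0.01  4.24]
0.2 [-152.9    0.    52.7] tool shift cm from now [ 1.92 -0.01  5.01]
0.05 [-147.7    0.    49.8] tool shift cm from now [ 1.75 -0.01  5.58]
-0.05 [-143.8    0.    48.2] tool shift cm from now [ 1.59 -0.01  5.97]
```

Emit:
{"fn": "drive_tool", "kwargs": {"gripper": [0, 0, 0, 0, 0, 0], "travel": [[0, 0, 0.3], [0.2, 0, 0.3], [0.3, 0, 0.3], [0.3, 0, 0.4], [0.3, 0, 0.4], [0, 0, 0]], "dr": [[0, 0, 0], [0, 0, 0], [0, 0, 0], [0, 0, 0], [0, 0, 0], [0, 0, 0]]}}

```text
time_s: 17.75
position: [0.5293, -0.0717, 0.0819]
tool_rot: [-0.213, 0.768, -0.512, -0.32]
contact_force: [-0.6, 2.3, 4.1]
gripper_width: -0.0002
gripper_force: 1.7
```

```bash
python3 path.py
```

```text
t 17.75 ext mm [-168.3   -0.    81.9] F [ 2.4 -0.3  4.1] j [ 0.52  0.82 -0.21  1.64 -0.43  1.29 -2.17]
tool axes in ext (cols) [[-0.705, -0.003, 0.709], [-0.002, 1.0, 0.002], [-0.709, 0.0, -0.705]]
1.5 [-169.     0.   107.5] tool shift cm from now [-1.77  0.   -1.86]
1.3 [-170.2    0.    97.8] tool shift cm from now [-0.99  0.01 -1.26]
1.2 [-171.8    0.    92.1] tool shift cm from now [-0.48  0.01 -0.97]
1.0 [-170.9    0.    81. ] tool shift cm from now [ 0.25  0.   -0.13]
0.8 [-167.2    0.    70.2] tool shift cm from now [0.75 0.   0.9 ]
0.6 [-164.2    0.    62.7] tool shift cm from now [1.08 0.   1.64]
0.4 [-159.1    0.    57.4] tool shift cm from now [1.09 0.   2.38]
0.2 [-152.9    0.    52.7] tool shift cm from now [ 0.99 -0.    3.14]
0.05 [-147.7    0.    49.8] tool shift cm from now [ 0.82 -0.    3.72]
-0.05 [-143.8    0.    48.2] tool shift cm from now [ 0.66 -0.    4.1 ]
```

Contact with the lever at φ≈1, about 5 N. Following the arc down.

Emit:
{"fn": "drive_tool", "kwargs": {"gripper": [0, 0, 0, 0, 0, 0], "travel": [[0.2, 0, 0.2], [0.2, 0, 0.3], [0.2, 0, 0.3], [0.2, 0, 0.3], [0.1, 0, 0.3], [0, 0, 0]], "dr": [[0, 0, 0], [0, 0, 0], [0, 0, 0], [0, 0, 0], [0, 0, 0], [0, 0, 0]]}}

```text
time_s: 18.35
position: [0.5283, -0.07, 0.065]
tool_rot: [-0.212, 0.768, -0.513, -0.318]
contact_force: [-0.1, -0.4, 1.7]
gripper_width: -0.0002
gripper_force: 0.6
```

```bash
python3 path.py | tail -7; python3 -c "from geo import *;st()"|head -1
```

```text
1.0 [-170.9    0.    81. ] tool shift cm from now [-0.81 -0.02 -1.46]
0.8 [-167.2    0.    70.2] tool shift cm from now [-0.3  -0.02 -0.43]
0.6 [-164.2    0.    62.7] tool shift cm from now [ 0.02 -0.02  0.31]
0.4 [-159.1    0.    57.4] tool shift cm from now [ 0.03 -0.02  1.05]
0.2 [-152.9    0.    52.7] tool shift cm from now [-0.08 -0.03  1.82]
0.05 [-147.7    0.    49.8] tool shift cm from now [-0.25 -0.03  2.39]
-0.05 [-143.8    0.    48.2] tool shift cm from now [-0.41 -0.03  2.77]
t 18.35 ext mm [-166.3    0.2   65. ] F [-0.3  0.2  1.7] j [ 0.52  0.84 -0.21  1.65 -0.43  1.26 -2.16]
```

Emit:
{"fn": "drive_tool", "kwargs": {"gripper": [0, 0, 0, 0], "travel": [[0, 0, 0.3], [0, 0, 0.3], [0, 0, 0.3], [0, 0, 0]], "dr": [[0, 0, 0], [0, 0, 0], [0, 0, 0], [0, 0, 0]]}}

```text
time_s: 18.75
position: [0.5256, -0.0639, 0.0588]
tool_rot: [-0.212, 0.768, -0.513, -0.318]
contact_force: [0.6, -0.4, 0.0]
gripper_width: 0.0001
gripper_force: 0.0
```

```bash
python3 path.py | tail -5; python3 -c "from geo import *;st()"|head -1
```

```text
0.6 [-164.2    0.    62.7] tool shift cm from now [ 0.05 -0.04 -0.61]
0.4 [-159.1    0.    57.4] tool shift cm from now [ 0.06 -0.04  0.14]
0.2 [-152.9    0.    52.7] tool shift cm from now [-0.04 -0.04  0.9 ]
0.05 [-147.7    0.    49.8] tool shift cm from now [-0.21 -0.04  1.48]
-0.05 [-143.8    0.    48.2] tool shift cm from now [-0.37 -0.04  1.86]
t 18.75 ext mm [-159.6    0.4   58.8] F [-0.6 -0.5  0. ] j [ 0.51  0.84 -0.21  1.66 -0.43  1.24 -2.16]
```

Emit:
{"fn": "drive_tool", "kwargs": {"gripper": [0, 0, 0], "travel": [[0, 0, 0.2], [0, 0, 0.2], [0, 0, 0]], "dr": [[0, 0, 0], [0, 0, 0], [0, 0, 0]]}}

```text
time_s: 19.05
position: [0.5244, -0.061, 0.0562]
tool_rot: [-0.212, 0.768, -0.513, -0.319]
contact_force: [-0.1, -0.4, -0.2]
gripper_width: -0.0001
gripper_force: 0.0
```

```bash
python3 path.py | tail -4; python3 -c "from geo import *;st()"|head -1
```

```text
0.4 [-159.1    0.    57.4] tool shift cm from now [ 0.1  -0.04 -0.26]
0.2 [-152.9    0.    52.7] tool shift cm from now [-0.   -0.04  0.5 ]
0.05 [-147.7    0.    49.8] tool shift cm from now [-0.17 -0.04  1.08]
-0.05 [-143.8    0.    48.2] tool shift cm from now [-0.33 -0.04  1.46]
t 19.05 ext mm [-156.5    0.4   56.2] F [-0.3  0.3 -0.2] j [ 0.51  0.84 -0.21  1.67 -0.43  1.23 -2.16]
```

Emit:
{"fn": "drive_tool", "kwargs": {"gripper": [0, 0, 0, 0, 0, 0, 0, 0, 0, 0, 0, 0, 0, 0], "travel": [[0, 0, -2], [0, 0, -4], [0, 0, -4], [-2.9, 0, -2.9], [-2.9, 0, -2.9], [0, 0, 0], [0, 0, 0], [0, 0, 0], [0, 0, 0], [0, 0, 0], [0, 0, 0], [-3, 3, 0], [-2.9, 3, 0], [0, 0, 0]], "dr": [[0, 0, 0], [0, 0, 0], [0, 0, 0], [0, 0, 0], [0, 0, 0], [0, 7.5, 0], [0, 7.5, 0], [0, 7.5, 0], [0, 7.5, 0], [0, 7.5, 0], [0, 7.5, 0], [0, 0, 0], [0, 0, 0], [0, 0, 0]]}}

```text
time_s: 20.45
position: [0.4686, -0.0927, 0.2086]
tool_rot: [0.001, 0.833, -0.554, -0.002]
contact_force: [0.4, -0.9, 0.6]
gripper_width: 0.0002
gripper_force: 0.0
```

```bash
python3 - <<'E'
from geo import *;from bench import bot
st()
P=np.load("P2.npy")
f=wframe(bot,"pics/w6.png");np.savez("w6.npz",**f);g=dict(np.load("w5.npz"))
for h in(g,f):
    K=proj(h,ext2w(np.array([-.115,0,.143]),P))[0].round(1);print("K",K)
    im=h["image"].astype(int)
    for c in(224,236,242,248,262):
        r=im[195:285:2,c-1:c+2].mean(1);print(c,"gray",r.mean(1).astype(int).tolist(),"\n   b-r",(r[:,0]-r[:,2]).astype(int).tolist())
E
```

```text
t 20.45 ext mm [-164.5   64.1  208.6] F [-1.  -0.   0.6] j [ 0.21  0.21 -0.1   2.03  0.03  0.91 -2.64]
tool axes in ext (cols) [[-1.0, -0.005, 0.003], [-0.005, 1.0, 0.004], [-0.003, 0.004, -1.0]]
K [236.  277.7]
224 gray [120, 119, 122, 120, 119, 118, 117, 116, 117, 111, 62, 42, 44, 51, 58, 65, 73, 82, 92, 95, 98, 100, 97, 90, 85, 80, 70, 65, 59, 51, 45, 63, 106, 105, 87, 90, 94, 92, 45, 47, 73, 100, 104, 99, 99] 
   b-r [-82, -81, -83, -81, -81, -80, -79, -79, -81, -72, 7, 46, 44, 37, 30, 25, 19, 12, 7, 3, 1, 0, 0, 2, 6, 11, 18, 22, 29, 38, 42, 1, -2, -9, -53, -14, 0, 0, 0, -1, 1, 0, 1, 2, 2]
236 gray [127, 129, 130, 130, 129, 133, 131, 120, 115, 117, 118, 115, 116, 116, 115, 117, 97, 81, 87, 94, 96, 100, 91, 90, 95, 89, 93, 120, 136, 122, 112, 102, 104, 108, 102, 92, 95, 91, 43, 49, 71, 102, 106, 101, 100] 
   b-r [2, 1, 1, 1, 0, 1, 1, 1, 1, 1, 0, 1, 0, 1, 0, 0, 1, -4, -44, -45, -2, 1, 13, 10, 1, 0, 0, -2, -2, -1, 0, -1, -1, 0, 0, -1, 0, -1, -1, 0, 0, 1, 0, 1, 0]
242 gray [133, 133, 134, 135, 132, 133, 133, 127, 120, 119, 118, 118, 118, 117, 118, 120, 90, 73, 85, 98, 93, 88, 86, 87
[... 2217 characters left out ...]
, 96, 96, 96, 101, 100, 51, 76, 87, 88, 98, 94, 93, 97, 94, 90, 88, 88, 93, 93, 91, 105, 106, 95, 94, 91, 96, 89, 43, 50, 77, 99, 100, 99, 101, 100, 101, 100] 
   b-r [-1, 0, -1, 0, 0, 0, 0, 1, 0, 0, 0, 0, 4, 37, 10, -12, -84, -103, -75, -18, 0, -1, 0, 0, 0, 0, 0, 0, 0, 1, 0, 0, 0, 0, 0, 1, 0, 1, 0, 0, 2, 0, 0, 0, 1]
262 gray [100, 102, 101, 103, 105, 104, 106, 108, 77, 39, 56, 102, 105, 93, 93, 95, 94, 92, 88, 83, 76, 65, 56, 50, 44, 44, 42, 41, 42, 76, 85, 80, 70, 62, 51, 40, 49, 79, 98, 101, 101, 101, 101, 100, 101] 
   b-r [-49, -59, -63, -69, -71, -72, -74, -75, -28, 47, 26, 0, 0, 1, -7, -2, 0, -1, 0, 0, 4, 12, 22, 30, 41, 43, 46, 47, 49, 4, 0, 0, 1, -1, 1, 1, 0, 1, 1, 0, 1, 0, 1, 1, 1]
```

```bash
python3 - <<'E'
from geo import *
P=np.load("P2.npy")
g=dict(np.load("w5.npz"));f=dict(np.load("w6.npz"))
for h,dc,dr in((g,0,0),(f,-6,-6)):
    im=h["image"].astype(int);print("---")
    for r in range(170,273,4):
        q=im[r+dr:r+2+dr,210+dc:278+dc:2].mean(0)
        print(r,"".join("o" if a[0]-a[2]<-40 else ("B" if a[0]-a[2]>15 else str(min(9,int(a.mean()//15)))) for a in q))
for ph in(0,.2,.4,.6,.8,1,1.2):
    print(ph,"end",proj(f,ext2w(latch(ph,0)["end"],P))[0].round(),"w5",proj(g,ext2w(latch(ph,0)["end"],P))[0].round())
E
```

```text
---
170 ooooooooooo99999999999897ooooooooo
174 ooooooooooo99999999999998ooooooooo
178 ooooooooooo89999999999998ooooooooo
182 ooooooooooo78888988889998ooooooooo
186 oooooooooooo8888898999998ooooooooo
190 oooooooooooo8888899999998ooooooooo
194 oooooooooooo8888899999998ooooooooo
198 oooooooooooo88888999899986oooooooo
202 oooooooooooo88888998999886oooooooo
206 oooooooooooo88888899899986oooooooo
210 ooooooooooo7778887888888756ooooooo
214 4445555556777777887788887677765455
218 BBBBBBBBB65B77778887888775B565BBBB
222 BBBBBBBB66BB77777877788775B564BBBB
226 BBBBBBBB65BB7766677777777556654BBB
230 BBBBBBB66B3565oooooooooo6566655BBB
234 BBBBBBB65B4o666oooooooo6666665BBBB
238 BBBBBB664BBBB66556555567666664BBBB
242 BBBBBB65BBBBB6655555555765665BBBBB
246 BBBBB664B5666666656655676666BBBBBB
250 BBBBB66BB8998888888886566665BBBBBB
254 BBBB665BB687777877777666666BBBBBBB
258 1114766666666666666666666664432111
262 4335oooo6667667677666666oooo642344
266 3466666666666666666666666666532444
270 2333333333333333333334333443323444
---
170 oooooooooooooooooooooooooooooooooo
174 oooooooooooooooooooooooooooooooooo

[... 476 characters left out ...]
BBBBBBB66655BBBBBBBBB655666BBB
230 BBBBBBBBBB666554B5ooo555665o6654BB
234 BBBBBBBBB66o76ooooooooooo6oo665BBB
238 BBBBBBBB56445765oooooo676656653BBB
242 BBBBBBB565BBB66555555667656664BBBB
246 BBBBBB565B5666666666655765665BBBBB
250 BBBBBB65B6999888888887566666BBBBBB
254 BBBBB664BB677777777776555665BBBBBB
258 BBB257777777777777777777777544BBBB
262 4335ooooo567777777776765oooo553234
266 3356666666666666666666666666642344
270 2233333333333333333333333333323444
0 end [253. 199.] w5 [258. 202.]
0.2 end [252. 189.] w5 [257. 193.]
0.4 end [250. 181.] w5 [255. 185.]
0.6 end [248. 174.] w5 [254. 178.]
0.8 end [246. 168.] w5 [251. 173.]
1 end [243. 165.] w5 [249. 169.]
1.2 end [240. 164.] w5 [246. 168.]
```

The text map shows the loop still hooked on the keeper and the lid drawn down, with the handle at about 0.2 to 0.3 rad and not yet flat. I'll press it home.

Emit:
{"fn": "drive_tool", "kwargs": {"gripper": [0, 0, 0, 0, 0, 0, 0, 0, 0, 0, 0, 0, 0], "travel": [[3, -3, 0], [2.9, -3, 0], [0, 0, 0], [0, 0, 0], [0, 0, 0], [0, 0, 0], [0, 0, 0], [0, 0, 0], [2.9, 0, 2.9], [2.9, 0, 2.9], [0, 0, 4], [0, 0, 4], [0, 0, 0]], "dr": [[0, 0, 0], [0, 0, 0], [0, -7.5, 0], [0, -7.5, 0], [0, -7.5, 0], [0, -7.5, 0], [0, -7.5, 0], [0, -7.5, 0], [0, 0, 0], [0, 0, 0], [0, 0, 0], [0, 0, 0], [0, 0, 0]]}}

```text
time_s: 21.8
position: [0.527, -0.0702, 0.0671]
tool_rot: [-0.212, 0.768, -0.511, -0.323]
contact_force: [-0.3, 0.9, -0.0]
gripper_width: -0.0002
gripper_force: 0.0
```

```bash
python3 path.py | tail -4; python3 -c "from geo import *;st()"|head -1
```

```text
0.4 [-159.1    0.    57.4] tool shift cm from now [ 0.21 -0.16  1.18]
0.2 [-152.9    0.    52.7] tool shift cm from now [ 0.11 -0.16  1.94]
0.05 [-147.7    0.    49.8] tool shift cm from now [-0.05 -0.17  2.52]
-0.05 [-143.8    0.    48.2] tool shift cm from now [-0.21 -0.17  2.9 ]
t 21.8 ext mm [-166.     1.5   67.1] F [ 0.9 -0.1 -0. ] j [ 0.51  0.84 -0.19  1.64 -0.43  1.28 -2.15]
```

Emit:
{"fn": "drive_tool", "kwargs": {"gripper": [0, 0, 0, 0, 0, 0], "travel": [[0.1, -0.15, 0.4], [0, 0, 0.4], [0, 0, 0.4], [0, 0, 0.3], [0, 0, 0.3], [0, 0, 0]], "dr": [[0, 0, 0], [0, 0, 0], [0, 0, 0], [0, 0, 0], [0, 0, 0], [0, 0, 0]]}}

```text
time_s: 22.4
position: [0.5269, -0.0625, 0.0572]
tool_rot: [-0.212, 0.769, -0.513, -0.318]
contact_force: [-0.2, -0.1, 0.4]
gripper_width: 0.0002
gripper_force: 0.0
```

```bash
python3 path.py | tail -3; python3 -c "from geo import *;st()"|head -1
```

```text
0.2 [-152.9    0.    52.7] tool shift cm from now [-0.1   0.13  0.74]
0.05 [-147.7    0.    49.8] tool shift cm from now [-0.27  0.13  1.32]
-0.05 [-143.8    0.    48.2] tool shift cm from now [-0.43  0.13  1.7 ]
t 22.4 ext mm [-158.9   -1.3   57.2] F [-0.   0.2  0.4] j [ 0.5   0.84 -0.2   1.66 -0.44  1.24 -2.15]
```

Emit:
{"fn": "drive_tool", "kwargs": {"gripper": [0, 0, 0, 0, 0], "travel": [[-0.1, 0.1, 0.2], [0, 0, 0.2], [0, 0, 0.2], [0, 0, 0.2], [0, 0, 0]], "dr": [[0, 0, 0], [0, 0, 0], [0, 0, 0], [0, 0, 0], [0, 0, 0]]}}

```text
time_s: 22.9
position: [0.5234, -0.0569, 0.0521]
tool_rot: [-0.212, 0.768, -0.513, -0.319]
contact_force: [0.0, 0.9, 0.4]
gripper_width: -0.0003
gripper_force: 0.0
```

```bash
python3 path.py | tail -3; python3 -c "from geo import *;st()"|head -1
```

```text
0.2 [-152.9    0.    52.7] tool shift cm from now [-0.    0.03 -0.09]
0.05 [-147.7    0.    49.8] tool shift cm from now [-0.17  0.03  0.49]
-0.05 [-143.8    0.    48.2] tool shift cm from now [-0.33  0.03  0.87]
t 22.9 ext mm [-152.3   -0.3   52.1] F [ 0.8 -0.4  0.4] j [ 0.5   0.85 -0.2   1.67 -0.44  1.23 -2.15]
```

Emit:
{"fn": "drive_tool", "kwargs": {"gripper": [0, 0, 0, 0], "travel": [[-0.1, 0, 0.2], [-0.1, 0, 0.2], [0, 0, 0.1], [0, 0, 0]], "dr": [[0, 0, 0], [0, 0, 0], [0, 0, 0], [0, 0, 0]]}}

```text
time_s: 23.3
position: [0.5216, -0.0524, 0.0501]
tool_rot: [-0.212, 0.769, -0.513, -0.318]
contact_force: [0.1, 0.7, 0.3]
gripper_width: -0.0001
gripper_force: 0.0
```

```bash
python3 path.py | tail -2; python3 -c "from geo import *;st()"|head -1
```

```text
0.05 [-147.7    0.    49.8] tool shift cm from now [0.03 0.03 0.01]
-0.05 [-143.8    0.    48.2] tool shift cm from now [-0.13  0.03  0.39]
t 23.3 ext mm [-147.5   -0.3   50.1] F [ 0.6 -0.3  0.3] j [ 0.49  0.85 -0.2   1.68 -0.45  1.22 -2.15]
```

Emit:
{"fn": "drive_tool", "kwargs": {"gripper": [0, 0, 0, 0], "travel": [[-0.1, 0, 0.1], [-0.1, 0, 0.1], [-0.1, 0, 0.1], [0, 0, 0]], "dr": [[0, 0, 0], [0, 0, 0], [0, 0, 0], [0, 0, 0]]}}

```text
time_s: 23.7
position: [0.5203, -0.0492, 0.0501]
tool_rot: [-0.212, 0.769, -0.513, -0.318]
contact_force: [0.6, -1.5, -0.0]
gripper_width: 0.0
gripper_force: 0.8
```

```bash
python3 path.py | tail -2; python3 -c "from geo import *;st()"|head -1
```

```text
0.05 [-147.7    0.    49.8] tool shift cm from now [ 0.28  0.03 -0.23]
-0.05 [-143.8    0.    48.2] tool shift cm from now [0.12 0.03 0.15]
t 23.7 ext mm [-144.1   -0.3   50.1] F [-1.6 -0.  -0. ] j [ 0.49  0.84 -0.2   1.69 -0.45  1.21 -2.15]
```

Emit:
{"fn": "drive_tool", "kwargs": {"gripper": [0, 0, 0, 0, 0], "travel": [[-0.1, 0, 0.1], [-0.1, 0, 0.1], [-0.1, 0, 0.1], [-0.1, 0, 0.1], [0, 0, 0]], "dr": [[0, 0, 0], [0, 0, 0], [0, 0, 0], [0, 0, 0], [0, 0, 0]]}}

```text
time_s: 24.2
position: [0.5201, -0.0485, 0.0499]
tool_rot: [-0.211, 0.769, -0.515, -0.314]
contact_force: [4.4, -11.7, 3.5]
gripper_width: 0.0
gripper_force: 6.1
```

```bash
python3 -c "from geo import *;st()"|head -1
```

```text
t 24.2 ext mm [-143.3   -0.5   49.9] F [-12.5   0.4   3.5] j [ 0.49  0.84 -0.2   1.7  -0.45  1.2  -2.15]
```

Emit:
{"fn": "drive_tool", "kwargs": {"gripper": [0, 0, 0, 0, 0, 0, 0, 0, 0, 0, 0, 0, 0, 0, 0], "travel": [[0.4, 0, -0.4], [0, 0, -2], [0, 0, -4], [0, 0, -4], [-2.9, 0, -2.9], [-2.9, 0, -2.9], [0, 0, 0], [0, 0, 0], [0, 0, 0], [0, 0, 0], [0, 0, 0], [0, 0, 0], [-3, 3, 0], [-2.9, 3, 0], [0, 0, 0]], "dr": [[0, 0, 0], [0, 0, 0], [0, 0, 0], [0, 0, 0], [0, 0, 0], [0, 0, 0], [0, 7.5, 0], [0, 7.5, 0], [0, 7.5, 0], [0, 7.5, 0], [0, 7.5, 0], [0, 7.5, 0], [0, 0, 0], [0, 0, 0], [0, 0, 0]]}}

```text
time_s: 25.7
position: [0.4635, -0.0796, 0.202]
tool_rot: [0.001, 0.833, -0.554, -0.003]
contact_force: [0.3, -0.1, -0.4]
gripper_width: 0.0
gripper_force: 0.0
```

```bash
python3 - <<'E'
from geo import *;from bench import bot
st();P=np.load("P2.npy")
h=wframe(bot,"pics/w7.png");np.savez("w7.npz",**h);s=bot.grab_frame("scene")
import cv2;cv2.imwrite("pics/s7.png",s["image"])
K=proj(h,ext2w(np.array([-.115,0,.143]),P))[0];dc,dr=(K-[236,277.7]).round().astype(int);print(dc,dr)
im=h["image"].astype(int)
for r in range(178,283,4):
    q=im[r+dr:r+2+dr,210+dc:278+dc:2].mean(0)
    print(r,"".join("o" if a[0]-a[2]<-40 else ("B" if a[0]-a[2]>15 else str(min(9,int(a.mean()//15)))) for a in q))
for ph in(0,.2,.4):print(ph,"end",(proj(h,ext2w(latch(ph,0)["end"],P))[0]-[dc,dr]).round())
# lid edge profile across column 40mm beside latch
for n in("w5","w6","w7"):
    g=dict(np.load(n+".npz"));m=g["image"].astype(int);p=ext2w(np.array([[-.115,-.06,.143],[-.115,-.06,.117],[-.115,-.06,0]]),P)
    k=proj(g,p);c=int(k[0,0]);print(n,k[:,1].round(1),c,[int(v) for v in m[195:300:2,c-2:c+3].mean((1,2))])
E
```

```text
t 25.7 ext mm [-150.4   63.8  202. ] F [-0.2 -0.2 -0.4] j [ 0.17  0.21 -0.08  2.05  0.02  0.89 -2.67]
tool axes in ext (cols) [[-1.0, -0.005, 0.004], [-0.005, 1.0, 0.005], [-0.004, 0.005, -1.0]]
-10 -16
178 oooooooooooooooooooooooooooooooooo
182 oooooooooooooooooooooooooooooooooo
186 oooooooooooooooooooooooooooooooooo
190 oooooooooooooooooooooooooooooooooo
194 oooooooooooooooooooooooooooooooooo
198 oooooooooooooooooooooooooooooooooo
202 oooooooooooooooooooo766667666766oo
206 ooooooooooooooooooo7767777777776oo
210 ooooooooooooooooooo555555666655ooo
214 ooooooooooooooooo6565666566656oooo
218 BBBBBBBBBBBBBBB556566655565654BBBB
222 BBBBBBBBBBBBBB577777777777655BBBBB
226 BBBBBBBBBBBB565554B333BBBB656665BB
230 BBBBBBBBBBBoo6ooooooooooo66oo6665B
234 BBBBBBBBBB6oo76ooooooooo766oo565BB
238 BBBBBBBBB66BB6755666665675666654BB
242 BBBBBBBB65565556656565567656664BBB
246 BBBBBB565788888888888866766665BBBB
250 BBBBB565BB7888788877787566565BBBBB
254 BBBB6666666666666666666666665BBBBB
258 232356666667777777777766666oo55422
262 43456oo665666666666666665ooo665234
266 2566666666666666666666666666663234

[... 285 characters left out ...]
, 115, 63, 24, 12, 15, 11, 13, 13, 14, 11, 11, 19, 39, 42, 41, 41, 42, 41, 41, 41, 43, 44, 18, 33, 64, 65, 67, 65, 66, 65, 64, 74, 107, 110, 103, 105, 105, 104, 103, 102, 102, 103, 99, 92]
w6 [273.5 256.7 208.5] 150 [146, 144, 145, 140, 133, 129, 132, 130, 78, 21, 13, 11, 14, 13, 16, 11, 12, 14, 17, 35, 41, 40, 42, 39, 39, 40, 42, 42, 41, 33, 65, 66, 65, 65, 65, 65, 65, 82, 102, 102, 103, 105, 105, 104, 104, 102, 103, 103, 89, 87, 90, 90, 91]
w7 [261.4 245.  198.9] 143 [143, 144, 146, 94, 15, 14, 15, 13, 13, 14, 17, 13, 12, 20, 40, 42, 41, 41, 41, 42, 42, 41, 43, 28, 56, 67, 66, 65, 66, 65, 65, 82, 108, 105, 103, 105, 103, 103, 102, 102, 103, 101, 100, 86, 90, 90, 92, 91, 93, 94, 96, 96, 97]
```

```bash
python3 -c "
from bench import bot
print(bot.sign_off())"
```

```text
the job is handed in; nothing more can be done
None
```

The extractor is shut and handed in at about 26 s: lid down and drawn about 3 mm onto the seal, loop hooked behind the keeper's lip (felt bearing at about 4 N on the keeper), then the lever pressed flat against its stop at about 13 N. I judged the final state from camera pixel readings, not a viewed picture. The first lever press stopped near 0.25 rad, so a second press took it home. The highest reading was about 19 N, on the lid, and no bystander was deliberately touched.

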